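Run a fingertip along the key rail to fold down its red tabs

ROBOT

A 6-joint arm with a two-finger parallel gripper is mounted at the origin on the work surface. World frame = base frame: x ahead of the robot, y to its left, z up, the work surface at z = 0. Lengths are in m, angles in rad, forces in N, time in s.
With the tool pointing down it reaches from about 0.225 to 0.725 m from the base axis. Payload 3.1 kg.
Tool frame: the origin (TCP) lies on the centre line of the jaws, within the pads' length; the fingertips stand 17 mm ahead of it and the grasp point (between the pads) lies 2 mm behind it; z points along the fingers, x is the direction in which the jaws open and shut, and the axes are right-handed (so a half turn about z gives the same grasp; the last joint's range is limited). The gripper opens to 85 mm and grips with 20 to 120 N. Pads are 22 mm wide; open, the fingers measure 114 mm over their backs; the gripper's body (76 mm by 85 mm) begins 54 mm behind the grasp point. The pads swing forward as they close: fully open they stand 13 mm farther back than shut.
Start: joints at [-1.275, 0.048, 0.099, 1.622, 0, 1.443], TCP at [0.216, -0.479, 0.248] pointing down, gripper open.
Joint ranges: [-2.91, 2.91], [-0.99, 1.94], [-1.21, 1.42], [-2.12, 2.29], [-1.49, 1.47], [-3.14, 3.14]. Speed limits (rad/s): [2.79, 2.79, 3.14, 3.14, 3.14, 3.14].

INTERFACE

Orientations are given as a rotation vector (axis times angle).
In Python, from bench import read_state, grab_frame, hand_in gives the robot as it stands.
- The arm moves only by the shell command python3 -m handwheel 'ROWS'. ROWS is JSON, a list of rows, each a list of 7 numbers: the turn, a rotation vector about the tool's x, y, z as a fraction of full scale, then the shift along the tool's x, y, z as a fraction of full scale, then the opening, from 0 (shut) to 1 (fully open). In form: [[rx, ry, rz, dx, dy, dz, hand], ...]. A call has 1 to 10 rows; each row shifts and turns the commanded pose from where the row before left it, along the tool's axes as they then stand; what a row does not reach is not made up. Full scale, the value 1, is 0.03 m for a shift and 4 degrees for a turn. A row lasts 1/10 s, in which the tool goes at most 50 mm and 8.59 degrees, less where a joint would pass 70% of its speed; a pose out of reach is approached as far as the arm can. A call with a number of a shift or a turn outside -1 to 1 is refused whole. A call with a gripper value outside its range is refused whole. The fingers move at their own pace and stop on an object; the grip force is fixed at half the most. Time passes only in rows, so rows that do not move let the fingers close. It gives the time, the measured TCP pose, the force and the opening at its end, in the units of the state.
- read_state(): the state, without advancing time (a new reading comes with each control period).
- grab_frame(name): name is "side" or "top" or "wrist"; returns a dict with "color" (400x640x3 uint8, red, green, blue), "depth" (400x640 float32, m along the optical axis (not along the pixel's ray), 0 where there is no reading), "vertical_fov" (degrees; the focal length in pixels is half the picture's height over the tangent of half this angle, whatever the lens; pixels are square), "cx", "cy" (the principal point, pixels), "k1" (the pictures are not rectified: a ray, as slopes to the right and down, at radius r is drawn at 1 + k1 r^2 times it, then the intrinsics apply), "R" (3x3) and "t" (3): a world point X has camera coordinates R X + t. Camera axes: x right, y down, z forward; pixel columns grow to the right and rows downward; lengths in m; the calibration is good to about 2 mm. A picture is of the moment at which its call begins.
- hand_in(): hands the job in, once; it reports no verdict.
The state is a dict: "time": time; "q": joint angles; "qd": joint speeds; "joint_torque": joint torques, N m; "eef_pos": TCP position; "orientation": TCP orientation; "ft_force": force on the tool from outside, world axes, zero at the start; "wrist_torque": the same for the moment, N m; "finger_gap": finger opening in m.
Only numpy, scipy, OpenCV 4.12 (cv2) and the standard library are available. Lean on these libraries where they do the work, as an engineer would, in place of code of your own. Each camera call takes 0.05 s, during which the arm holds its last target.

TASK

All keys of the red-tabbed key rail are back, so clear its row: start at the rail's yellow end and run your fingertips lightly along the curved row, so that the five red tabs fold down flat one after another. Only touch and push, do not lift anything; leave the blue tabs standing and the lock cylinder, padlock and green tin where they are, and finish clear of everything.

Things in the scene. Friction and masses are not known exactly. Their poses are not given: they have to be found in the camera images.
- red_rail: Curved wooden key rail fixed to the counter, five RED tabs on top, a key hanging at each on its +x face (pegs stand out 12 mm). 60 mm tall, 44 mm wide; in plan an arc of radius 300 mm about a point 300 mm along its own -x. Origin: under the middle of its top, on the counter; there the row runs along its y. Yellow end at +y (left as the robot sees it). It ends 43 mm along the arc beyond hinges 1 and 5.
- red_hinge1 (a point): Hinge of red tab 1 of 5 (1 is next to the yellow end, 5 at the other end): middle of the hinge line, which runs across the rail, 3 mm above the rail's top. Neighbouring hinges are 42 mm apart along the arc. The yellow end, a flush yellow patch on the rail's top and sides, is centred 31 mm before this hinge.
- red_tab1 (a joint): Fold angle of red tab 1: 0 = upright, 1.57 = flat along the rail's top. Tab: 26 mm across the rail, 3 mm thick, reaching 30 mm from its hinge. Starts at 0 to 0.25, folds only along the row away from the yellow end, never back past upright; its stiff hinge (0.012 N m) stays as left. Flat, its upper face is 1.5 mm above the hinge line.
- red_hinge2 (a point): Hinge of red tab 2 of 5 (1 is next to the yellow end, 5 at the other end): middle of the hinge line, which runs across the rail, 3 mm above the rail's top. Neighbouring hinges are 42 mm apart along the arc. 
- red_tab2 (a joint): Fold angle of red tab 2: 0 = upright, 1.57 = flat along the rail's top. Tab: 26 mm across the rail, 3 mm thick, reaching 30 mm from its hinge. Starts at 0 to 0.25, folds only along the row away from the yellow end, never back past upright; its stiff hinge (0.012 N m) stays as left. Flat, its upper face is 1.5 mm above the hinge line.
- red_hinge3 (a point): Hinge of red tab 3 of 5 (1 is next to the yellow end, 5 at the other end): middle of the hinge line, which runs across the rail, 3 mm above the rail's top. Neighbouring hinges are 42 mm apart along the arc. 
- red_tab3 (a joint): Fold angle of red tab 3: 0 = upright, 1.57 = flat along the rail's top. Tab: 26 mm across the rail, 3 mm thick, reaching 30 mm from its hinge. Starts at 0 to 0.25, folds only along the row away from the yellow end, never back past upright; its stiff hinge (0.012 N m) stays as left. Flat, its upper face is 1.5 mm above the hinge line.
- red_hinge4 (a point): Hinge of red tab 4 of 5 (1 is next to the yellow end, 5 at the other end): middle of the hinge line, which runs across the rail, 3 mm above the rail's top. Neighbouring hinges are 42 mm apart along the arc. 
- red_tab4 (a joint): Fold angle of red tab 4: 0 = upright, 1.57 = flat along the rail's top. Tab: 26 mm across the rail, 3 mm thick, reaching 30 mm from its hinge. Starts at 0 to 0.25, folds only along the row away from the yellow end, never back past upright; its stiff hinge (0.012 N m) stays as left. Flat, its upper face is 1.5 mm above the hinge line.
- red_hinge5 (a point): Hinge of red tab 5 of 5 (1 is next to the yellow end, 5 at the other end): middle of the hinge line, which runs across the rail, 3 mm above the rail's top. Neighbouring hinges are 42 mm apart along the arc. 
- red_tab5 (a joint): Fold angle of red tab 5: 0 = upright, 1.57 = flat along the rail's top. Tab: 26 mm across the rail, 3 mm thick, reaching 30 mm from its hinge. Starts at 0 to 0.25, folds only along the row away from the yellow end, never back past upright; its stiff hinge (0.012 N m) stays as left. Flat, its upper face is 1.5 mm above the hinge line.
- blue_rail: A second rail, same shape, sizes and axes as red_rail, but with five BLUE tabs and no keys on it. To be left alone. Origin under the middle of its top.
- blue_tab1 (a joint): Fold angle of blue tab 1: 0 = upright, 1.57 = flat; same build as the red ones, starts at 0 to 0.25; must stay standing.
- blue_tab2 (a joint): Fold angle of blue tab 2: 0 = upright, 1.57 = flat; same build as the red ones, starts at 0 to 0.25; must stay standing.
- blue_tab3 (a joint): Fold angle of blue tab 3: 0 = upright, 1.57 = flat; same build as the red ones, starts at 0 to 0.25; must stay standing.
- blue_tab4 (a joint): Fold angle of blue tab 4: 0 = upright, 1.57 = flat; same build as the red ones, starts at 0 to 0.25; must stay standing.
- blue_tab5 (a joint): Fold angle of blue tab 5: 0 = upright, 1.57 = flat; same build as the red ones, starts at 0 to 0.25; must stay standing.
- cylinder_lock_mid (a point): Loose brass profile lock cylinder standing on the counter just beyond the red rail, 17 x 45 x 33 mm (its length along its y); the point is its centre, 16 mm up. Leave alone.
- padlock_mid (a point): Loose brass padlock lying flat, body 34 x 46 x 20 mm, its shackle reaching 48 mm along its x from this point; the point is its body's centre. Leave alone.
- tin_mid (a point): Loose closed green tin with a pale lid, standing, 44 mm across, 120 mm tall; the point is its centre, half-way up. Leave alone.

How it is judged:
By the outcome, as a careful person would: the job done as asked, in the order asked, and still so for the second after the job is handed in, with the robot touching nothing.
It also fails if it takes over 38 s, if anything falls off the work surface, if the arm or the gripper's body presses on something with over 40 N, if the wrist force passes 120 N, or if a joint passes its speed limit or range.

## Working session

There is one attempt and no reset: what is moved stays moved. The work goes in short steps, Python scripts to look and compute and a shell command to move; the robot and the scene stay as the last step left them, time stands still between calls to the robot, and variables do not carry over. Pictures are saved under pics/ and viewed, and the job is handed in when it is done.

```bash
mkdir -p pics; ls; python3 - <<'E'
from bench import read_state, grab_frame
import cv2, numpy as np, pickle
s=read_state(); print({k:np.round(v,3).tolist() for k,v in s.items()})
F={}
for n in("top","side","wrist"):
    f=grab_frame(n);F[n]=f
    cv2.imwrite(f"pics/{n}0.png",f["color"][:,:,::-1])
    print(n,f["vertical_fov"],f["cx"],f["cy"],f["k1"],np.round(-f["R"].T@f["t"],3),np.round(f["R"],2).tolist())
pickle.dump(F,open("f0.pkl","wb"))
E
```

```text
pics
{'time': 0.0, 'q': [-1.275, 0.049, 0.098, 1.622, 0.0, 1.443], 'qd': [-0.001, -0.001, -0.0, -0.0, -0.001, 0.0], 'joint_torque': [0.001, -33.879, 32.001, 0.02, -0.0, -0.0], 'eef_pos': [0.216, -0.478, 0.247], 'orientation': [-2.638, 1.704, 0.003], 'ft_force': [-0.399, 0.344, 0.862], 'wrist_torque': [0.036, 0.046, -0.009], 'finger_gap': 0.085}
top 49.250831207513556 312.74330473874664 190.4421186974297 -0.07091655719602599 [ 0.51  -0.014  1.161] [[-0.0, -1.0, 0.02], [-1.0, 0.0, -0.06], [0.06, -0.02, -1.0]]
side 57.65494680481275 314.5781212426621 200.56475189003132 -0.024484353494255706 [0.347 0.462 0.74 ] [[-0.87, -0.5, 0.02], [-0.39, 0.67, -0.63], [0.3, -0.55, -0.78]]
wrist 64.77164504650115 315.2241792209062 206.70792979572516 -0.041388296396007926 [ 0.289 -0.445  0.372] [[0.41, -0.91, -0.0], [-0.87, -0.39, 0.31], [-0.28, -0.12, -0.95]]
```

View pics/top0.png

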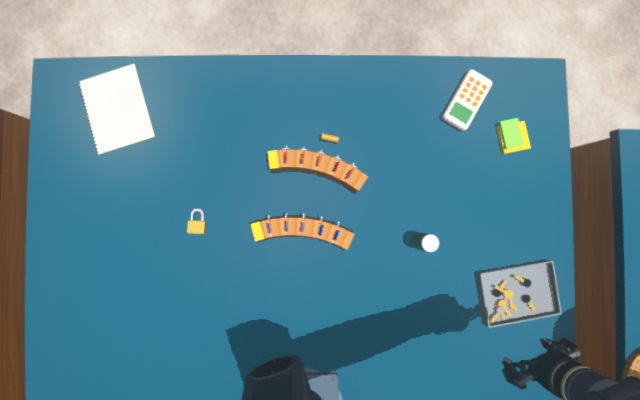

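View pics/side0.png

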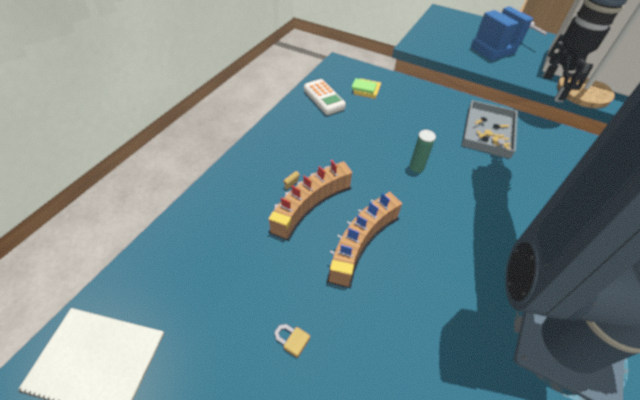

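View pics/wrist0.png

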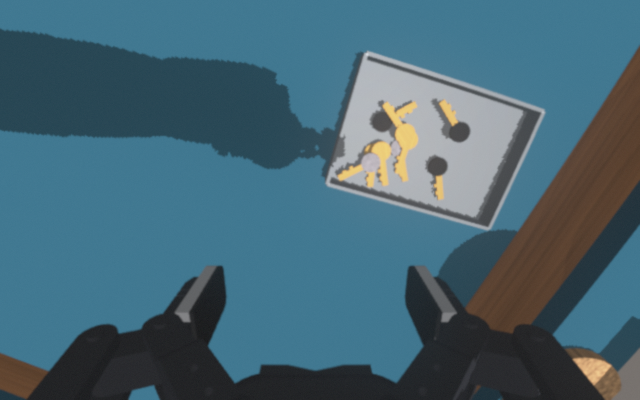

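The top view shows the red rail at about (268–368, 148–190), with its yellow end at (272,159). The blue rail is nearer the robot at (252–353, 213–248). The cylinder is at (330,138), just beyond the red rail, and the tin is at (429,242). Next I measure the rails from depth and colour.

```bash
cat > h.py <<'E'
import numpy as np, cv2
from scipy.optimize import least_squares
def K(f):
    fl=200/np.tan(np.radians(f["vertical_fov"])/2)
    return np.array([[fl,0,f["cx"]],[0,fl,f["cy"]],[0,0,1.]])
def slopes(f,uv):
    uv=np.asarray(uv,float).reshape(-1,1,2)
    return cv2.undistortPointsIter(uv,K(f),np.array([f["k1"],0,0,0.]),None,None,(cv2.TERM_CRITERIA_COUNT,50,0)).reshape(-1,2)
def plane(f,uv,z):
    s=slopes(f,uv); d=np.c_[s,np.ones(len(s))]@f["R"]; c=-f["R"].T@f["t"]
    return c+d*((z-c[2])/d[:,2])[:,None]
def cloud(f):
    v,u=np.mgrid[:400,:640]; s=slopes(f,np.c_[u.ravel(),v.ravel()])
    z=f["depth"].ravel()[:,None]
    P=(np.c_[s,np.ones(len(s))]*z-f["t"])@f["R"]; P[z[:,0]<=0]=np.nan
    return P.reshape(400,640,3)
def proj(f,X):
    return cv2.projectPoints(np.asarray(X,float).reshape(-1,1,3),cv2.Rodrigues(f["R"])[0],f["t"],K(f),np.array([f["k1"],0,0,0.]))[0].reshape(-1,2)
def hsv(f): return cv2.cvtColor(f["color"],cv2.COLOR_RGB2HSV)
E
python3 - <<'E'
from h import *; import pickle
F=pickle.load(open("f0.pkl","rb"))
for n in("top","side"):
    f=F[n];P=cloud(f);h=hsv(f)
    ok=(np.abs(P[...,2]-.060)<.004)&(P[...,0]>.25)&(P[...,0]<.75)&(np.abs(P[...,1])<.3)
    wood=(h[...,0]<35)&(h[...,1]>90)&(h[...,2]>80)&ok
    nl,L,st,c=cv2.connectedComponentsWithStats(wood.astype(np.uint8),connectivity=8)
    for i in range(1,nl):
        if st[i,4]<100: continue
        p=plane(f,np.argwhere(L==i)[:,::-1],.06)
        # circle: coarse, all mean radius 300
        r=least_squares(lambda c:np.hypot(*(p[:,:2]-c).T)-.3007,p[:,:2].mean(0)-[.3,0])
        d=p[:,:2]-r.x; a=np.arctan2(d[:,1],d[:,0]); rad=np.hypot(*d.T)
        print(n,st[i],'c',r.x.round(4),'ang',np.percentile(a,[.5,99.5]).round(3),'span',np.ptp(np.percentile(a,[.5,99.5])),'rad',np.percentile(rad,[1,99]).round(3), 'z',np.median(P[L==i][:,2]).round(4))
        m=np.percentile(a,[.5,99.5]).mean(); print('  origin',r.x+.3*np.array([np.cos(m),np.sin(m)]),'yaw',m)
        col=h[L==i]; yl=(col[:,0]>20)
        print('  yellow n',yl.sum(),p[yl].mean(0).round(4), 'ang',a[yl].mean())
    for nm,px in (('top',[(330,138),(196,227),(429,242)]),('side',[])):
        if nm==n: print([np.round(P[v,u],3) for u,v in px])
E
```

```text
top [ 268  150  100   41 1527] c [0.3555 0.0264] ang [-0.669  0.172] span 0.8409211655808835 rad [0.278 0.322] z 0.0601
  origin [ 0.64631298 -0.04747708] yaw -0.2486531229097837
  yellow n 161 [0.6529 0.0655 0.06  ] ang 0.13094023030003457
top [ 251  218  103   31 1474] c [0.1835 0.0218] ang [-0.519  0.324] span 0.8436011699464976 rad [0.279 0.322] z 0.0601
  origin [ 0.48211    -0.00731405] yaw -0.09734564273185278
  yellow n 169 [0.4715 0.1061 0.06  ] ang 0.28445564307945964
[array([ 0.712, -0.081,  0.032]), array([0.481, 0.269, 0.023]), array([ 0.445, -0.312,  0.118])]
side [ 269  163   82   64 1018] c [0.3519 0.0344] ang [-0.674  0.16 ] span 0.8343590099216698 rad [0.281 0.326] z 0.0605
  origin [ 0.64199651 -0.04182388] yaw -0.25702418455665244
  yellow n 181 [0.6528 0.0678 0.06  ] ang 0.11054160575744088
side [ 330  193   71   83 1077] c [0.1798 0.0372] ang [-0.547  0.288] span 0.8345352787960847 rad [0.28  0.326] z 0.0606
  origin [ 0.47728963 -0.00148886] yaw -0.12925801820884775
  yellow n 226 [0.4724 0.1082 0.06  ] ang 0.23813767572549702
[]
```

```bash
python3 -m handwheel '[[0,0,-1,0,0,0,0],[0,0,-1,0,0,0,0],[0,0,-1,0,0,0,0],[0,0,-1,0,0,0,0],[0,0,-1,0,0,0,0],[0,0,-1,0,0,0,0],[0,0,-1,0,0,0,0],[0,0,-1,0,0,0,0],[0,0,-1,0,0,0,0],[0,0,-1,0,0,0,0]]'
python3 -m handwheel '[[0,0,-1,0,0,0,0],[0,0,-1,0,0,0,0],[0,0,-1,0,0,0,0],[0,0,-1,0,0,0,0],[0,0,-1,0,0,0,0],[0,0,-1,0,0,0,0],[0,0,-1,0,0,0,0],[0,0,-1,0,0,0,0],[0,0,0,0,0,0,0]]'
cat > rem.py <<'E'
import sys,numpy as np
from scipy.spatial.transform import Rotation as Ro
from bench import read_state
s=read_state(); R=Ro.from_rotvec(s["orientation"]).as_matrix(); p=np.array(s["eef_pos"])
print("t",round(s["time"],2),"p",p.round(4),"x",R[:,0].round(3),"z",R[:,2].round(3),"yaw",round(np.arctan2(R[1,0],R[0,0]),3),"F",np.round(s["ft_force"],2),"gap",round(s["finger_gap"],4),"q",np.round(s["q"],2))
if len(sys.argv)>4:
    t=np.array(list(map(float,sys.argv[1:4]))); y=float(sys.argv[4])
    Rt=np.array([[np.cos(y),np.sin(y),0],[np.sin(y),-np.cos(y),0],[0,0,-1]])
    print("shift rows-units",((R.T@(t-p))/.03).round(2),"turn units",(np.degrees(Ro.from_matrix(R.T@Rt).as_rotvec())/4).round(2))
E
python3 rem.py .6 .05 .25 .13
```

```text
time: 1.15
eef_pos: [0.2158, -0.4783, 0.2478]
orientation: [-3.063, 0.695, 0.001]
ft_force: [0.3, -0.3, 0.0]
finger_gap: -0.0
time: 2.05
eef_pos: [0.2158, -0.4783, 0.2478]
orientation: [-3.136, -0.172, 0.0]
ft_force: [-0.3, 0.9, -0.8]
finger_gap: -0.0001
t 2.05 p [ 0.2158 -0.4783  0.2478] x [ 0.994  0.109 -0.   ] z [-0.     0.001 -1.   ] yaw 0.11 F [-0.32  0.86 -0.81] gap -0.0001 q [-1.27  0.05  0.1   1.62  0.    0.19]
shift rows-units [ 14.65 -16.11  -0.06] turn units [-0.01  0.   -0.29]
```

```bash
python3 -m handwheel '[[0,0,0,0.9,-0.9,0,0],[0,0,0,0.9,-0.9,0,0],[0,0,0,0.9,-0.9,0,0],[0,0,0,0.9,-0.9,0,0],[0,0,0,0.9,-0.9,0,0],[0,0,0,0.9,-0.9,0,0],[0,0,0,0.9,-0.9,0,0],[0,0,0,0.9,-0.9,0,0]]'
python3 -m handwheel '[[0,0,0,0.9,-0.9,0,0],[0,0,0,0.9,-0.9,0,0],[0,0,0,0.9,-0.9,0,0],[0,0,0,0.9,-0.9,0,0],[0,0,0,0.9,-0.9,0,0],[0,0,0,0.9,-0.9,0,0],[0,0,0,0.9,-0.9,0,0],[0,0,0,0.9,-0.9,0,0],[0,0,-0.3,0,0,0,0],[0,0,0,0,0,0,0]]'
python3 rem.py .65 .08 .12 .13
python3 - <<'E'
from bench import grab_frame
import cv2,pickle
F={n:grab_frame(n) for n in("wrist","top")}
pickle.dump(F,open("f1.pkl","wb"))
cv2.imwrite("pics/wrist1.png",F["wrist"]["color"][:,:,::-1])
E
```

```text
time: 2.85
eef_pos: [0.4076, -0.2388, 0.2482]
orientation: [3.137, 0.169, 0.0]
ft_force: [0.2, -0.9, 1.0]
finger_gap: -0.0001
time: 3.85
eef_pos: [0.5979, -0.0013, 0.2474]
orientation: [3.135, 0.206, -0.003]
ft_force: [0.2, -0.7, 0.1]
finger_gap: 0.0001
t 3.85 p [ 0.5979 -0.0013  0.2474] x [ 0.991  0.131 -0.002] z [-0.002 -0.    -1.   ] yaw 0.132 F [ 0.22 -0.66  0.15] gap 0.0001 q [-0.11  0.24  0.32  1.64 -0.    1.33]
shift rows-units [ 2.08 -2.46  4.24] turn units [0.   0.03 0.02]
```

View pics/wrist1.png

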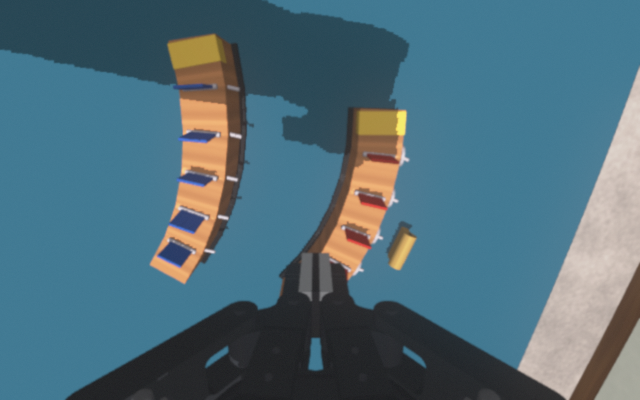

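The wrist view shows the red rail's yellow end at (381,122), with red tabs at (380,158), (372,200), (357,237) and one partly hidden near (345,265). The cylinder is at (402,250), well clear of the row. I refit the rail from this closer view.

```bash
python3 - <<'E'
from h import *; import pickle
F=pickle.load(open("f1.pkl","rb"))
for n in("wrist","top"):
    f=F[n];P=cloud(f);h=hsv(f)
    ok=(np.abs(P[...,2]-.060)<.005)&(P[...,0]>.54)&(P[...,0]<.75)&(np.abs(P[...,1]+.05)<.2)
    wood=(h[...,0]<35)&(h[...,1]>90)&(h[...,2]>60)&ok
    nl,L,st,c=cv2.connectedComponentsWithStats(wood.astype(np.uint8),connectivity=8)
    for i in range(1,nl):
        if st[i,4]<300: continue
        m=L==i; p=plane(f,np.argwhere(m)[:,::-1],.06)
        r=least_squares(lambda c:np.hypot(*(p[:,:2]-c).T)-.3007,p[:,:2].mean(0)-[.3,0])
        d=p[:,:2]-r.x; a=np.arctan2(d[:,1],d[:,0]); rad=np.hypot(*d.T)
        print(n,st[i],'c',r.x.round(4),'angmax',np.percentile(a,[.3,99.7]).round(3),'rad',np.percentile(rad,[1,99]).round(3),'z',np.median(P[m][:,2]).round(4),P[m].mean(0).round(3))
        y=h[m][:,0]>20; print('  yellow',y.sum(),p[y].mean(0).round(4),'ang',a[y].mean().round(4),a[y].min().round(3),a[y].max().round(3))
    red=((h[...,0]<6)|(h[...,0]>172))&(h[...,1]>130)&(P[...,2]>.06)&(P[...,2]<.1)
    nl,L,st,c=cv2.connectedComponentsWithStats(red.astype(np.uint8),connectivity=8)
    for i in range(1,nl):
        if st[i,4]>12:
            q=P[L==i]; print('  red',st[i],q.mean(0).round(4),'z',q[:,2].min().round(3),q[:,2].max().round(3),'base',q[q[:,2]<q[:,2].min()+.006].mean(0).round(4))
# cylinder in wrist
E
```

```text
wrist [ 321  109   85  170 5747] c [0.3542 0.031 ] angmax [-0.402  0.174] rad [0.279 0.323] z 0.0592 [0.65  0.008 0.059]
  yellow 1039 [0.6527 0.0707 0.06  ] ang 0.1322 0.096 0.167
  red [368 155  31   8 137] [0.6534 0.0402 0.0879] z 0.072 0.094 base [0.6505 0.0407 0.0769]
  red [359 195  28  15 220] [ 0.6524 -0.0022  0.0856] z 0.071 0.094 base [ 0.6507 -0.001   0.0743]
  red [346 230  25  19 224] [ 0.6452 -0.0421  0.0848] z 0.071 0.093 base [ 0.6445 -0.0415  0.0745]
top [331 158  37  32 528] c [0.3646 0.0404] angmax [-0.731 -0.421] rad [0.277 0.323] z 0.0602 [ 0.614 -0.126  0.06 ]<stdin>:14: RuntimeWarning: Mean of empty slice.
  ret = um.true_divide(
  ret = ret.dtype.type(ret / rcount)
Traceback (most recent call last):
ValueError: zero-size array to reduction operation minimum which has no identity
```

```bash
python3 -m handwheel '[[0,0,0,0.65,-0.9,0,0],[0,0,0,0.65,-0.9,0,0],[0,0,0,0.65,-0.55,0,0],[0,0,0,0,0,1,0],[0,0,0,0,0,1,0],[0,0,0,0,0,1,0],[0,0,0,0,0,1,0],[0,0,0,0,0,0,0],[0,0,0,0,0,0,0]]'
python3 rem.py .652 .0696 .085 .134; python3 - <<'E'
from bench import grab_frame
import cv2
for n in("wrist","side"): cv2.imwrite(f"pics/{n}2.png",grab_frame(n)["color"][:,:,::-1])
E
```

```text
time: 4.85
eef_pos: [0.646, 0.0745, 0.1284]
orientation: [3.135, 0.202, -0.002]
ft_force: [0.5, -0.7, 0.3]
finger_gap: -0.0003
t 4.85 p [0.646  0.0745 0.1284] x [ 0.992  0.128 -0.001] z [-0.001 -0.    -1.   ] yaw 0.129 F [ 0.46 -0.71  0.33] gap -0.0003 q [ 0.01  0.38  0.25  1.44 -0.    1.45]
shift rows-units [0.18 0.19 1.45] turn units [-0.    0.02 -0.08]
```

View pics/wrist2.png

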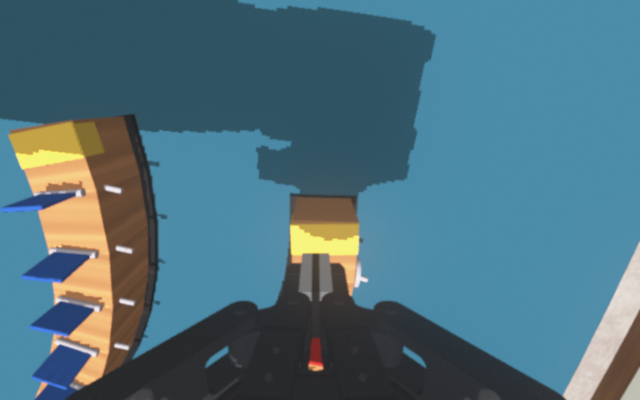

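View pics/side2.png

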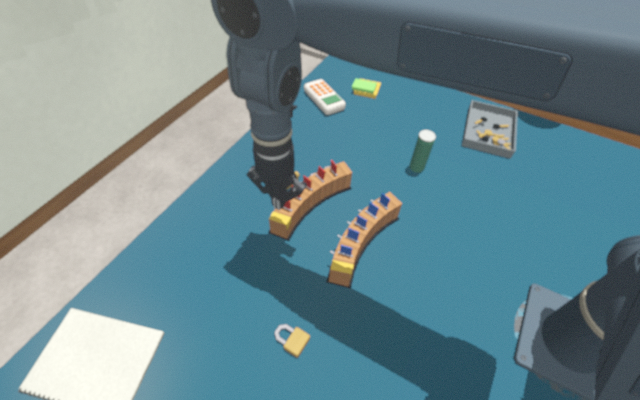

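The side view shows the gripper just above the yellow end. In the wrist view the fingers (315,275) are a few mm robot-side of the rail's midline (324,240), which agrees with the computed 5 mm. I shift across and then touch down gently on the yellow end to calibrate height.

```bash
python3 -m handwheel '[[0,0,-0.1,0.18,0.17,0.5,0],[0,0,0,0,0,0.5,0],[0,0,0,0,0,0.3,0],[0,0,0,0,0,0,0],[0,0,0,0,0,0,0]]'
python3 rem.py .652 .0696 .0825 .134
```

```text
time: 5.45
eef_pos: [0.6522, 0.0714, 0.0883]
orientation: [-3.134, -0.216, 0.003]
ft_force: [0.9, -0.3, -0.8]
finger_gap: -0.0002
t 5.45 p [0.6522 0.0714 0.0883] x [ 0.991  0.137 -0.002] z [-0.002  0.    -1.   ] yaw 0.138 F [ 0.86 -0.28 -0.8 ] gap -0.0002 q [0.01 0.41 0.21 1.37 0.   1.44]
shift rows-units [-0.01  0.06  0.19] turn units [-0.    0.03  0.05]
```

```bash
for i in 1; do python3 -m handwheel '[[0,0,0,0,0,0.15,0],[0,0,0,0,0,0.1,0],[0,0,0,0,0,0,0],[0,0,0,0,0,0,0]]'; done; python3 rem.py
python3 -m handwheel '[[0,0,0,0,0,0.04,0],[0,0,0,0,0,0,0]]'; python3 rem.py
python3 -m handwheel '[[0,0,0,0,0,0.04,0],[0,0,0,0,0,0,0]]'; python3 rem.py
```

```text
time: 5.85
eef_pos: [0.6529, 0.0713, 0.0819]
orientation: [-3.134, -0.216, -0.0]
ft_force: [-0.7, 0.0, 0.5]
finger_gap: -0.0001
t 5.85 p [0.6529 0.0713 0.0819] x [0.991 0.137 0.   ] z [ 0.  0. -1.] yaw 0.138 F [-0.71  0.04  0.5 ] gap -0.0001 q [0.01 0.41 0.2  1.36 0.   1.44]
time: 6.05
eef_pos: [0.6529, 0.0713, 0.0807]
orientation: [3.134, 0.216, 0.0]
ft_force: [0.0, -0.8, 0.4]
finger_gap: 0.0003
t 6.05 p [0.6529 0.0713 0.0807] x [0.991 0.137 0.   ] z [ 0.  0. -1.] yaw 0.138 F [ 0.03 -0.79  0.39] gap 0.0003 q [ 0.01  0.41  0.2   1.35 -0.    1.44]
time: 6.25
eef_pos: [0.6528, 0.0713, 0.0792]
orientation: [-3.134, -0.216, 0.0]
ft_force: [0.6, 0.2, -0.6]
finger_gap: -0.0001
t 6.25 p [0.6528 0.0713 0.0792] x [ 0.991  0.137 -0.   ] z [-0.  0. -1.] yaw 0.138 F [ 0.56  0.21 -0.61] gap -0.0001 q [0.01 0.42 0.19 1.35 0.   1.44]
```

```bash
for i in 1; do python3 -m handwheel '[[0,0,0,0,0,0.03,0],[0,0,0,0,0,0,0]]'; python3 rem.py
python3 -m handwheel '[[0,0,0,0,0,0.03,0],[0,0,0,0,0,0,0]]'; python3 rem.py; done
```

```text
time: 6.45
eef_pos: [0.6528, 0.0712, 0.0783]
orientation: [-3.134, -0.216, 0.0]
ft_force: [1.0, 0.8, 0.2]
finger_gap: -0.0002
t 6.45 p [0.6528 0.0712 0.0783] x [ 0.991  0.137 -0.   ] z [-0.  0. -1.] yaw 0.137 F [1.   0.79 0.16] gap -0.0002 q [0.01 0.42 0.19 1.35 0.   1.44]
time: 6.65
eef_pos: [0.6528, 0.0713, 0.0774]
orientation: [-3.134, -0.216, 0.0]
ft_force: [1.0, 1.1, -0.8]
finger_gap: -0.0001
t 6.65 p [0.6528 0.0713 0.0774] x [ 0.991  0.137 -0.   ] z [-0.  0. -1.] yaw 0.138 F [ 1.01  1.09 -0.77] gap -0.0001 q [0.01 0.42 0.19 1.35 0.   1.44]
```

```bash
for i in 1; do python3 -m handwheel '[[0,0,0,0,0,0.03,0],[0,0,0,0,0,0,0]]'; python3 rem.py; done
```

```text
time: 6.85
eef_pos: [0.653, 0.0713, 0.0771]
orientation: [3.134, 0.216, 0.001]
ft_force: [-0.8, 0.8, 1.6]
finger_gap: -0.0004
t 6.85 p [0.653  0.0713 0.0771] x [0.991 0.137 0.   ] z [ 0.  0. -1.] yaw 0.138 F [-0.84  0.78  1.61] gap -0.0004 q [0.01 0.42 0.19 1.35 0.   1.44]
```

```bash
python3 -m handwheel '[[0,0,0,0,0,-0.18,0],[0,0,0,0,0,0,0],[0,0,0,0,0,0,0]]'; python3 rem.py
python3 -m handwheel '[[0,0,0.286,-0.004,0.2,0,0],[0,0,0.286,-0.002,0.2,0,0],[0,0,0.286,-0.002,0.2,0,0],[0,0,0.286,-0.002,0.2,0,0],[0,0,0.286,-0.002,0.2,0,0],[0,0,0.286,-0.002,0.2,0,0],[0,0,0.286,-0.002,0.2,0,0],[0,0,0.286,-0.002,0.2,0,0]]'
cat > arc.py <<'E'
import numpy as np
from scipy.spatial.transform import Rotation as Ro
from bench import read_state
s=read_state();p=np.array(s["eef_pos"]);d=p[:2]-[.3548,.0295];R=Ro.from_rotvec(s["orientation"]).as_matrix()
a=np.arctan2(d[1],d[0]);print("t %.2f a %.3f yaw %.3f rad %.4f z %.4f past hinge1 mm %.1f"%(s["time"],a,np.arctan2(R[1,0],R[0,0]),np.hypot(*d),p[2],(.029-a)*300),"F",np.round(s["ft_force"],1))
E
python3 arc.py
```

```text
time: 7.15
eef_pos: [0.6531, 0.0713, 0.0824]
orientation: [3.134, 0.216, 0.001]
ft_force: [-0.7, -0.6, 0.3]
finger_gap: 0.0001
t 7.15 p [0.6531 0.0713 0.0824] x [0.991 0.137 0.001] z [ 0.001 -0.    -1.   ] yaw 0.138 F [-0.74 -0.6   0.34] gap 0.0001 q [ 0.01  0.41  0.2   1.36 -0.    1.44]
time: 7.95
eef_pos: [0.6556, 0.0223, 0.0821]
orientation: [3.14, -0.038, 0.0]
ft_force: [0.2, 0.1, 0.4]
finger_gap: -0.0
t 7.95 a -0.024 yaw -0.024 rad 0.3009 z 0.0821 past hinge1 mm 15.9 F [0.2 0.1 0.4]
```

Tracking the arc well. I take one look before continuing.

```bash
python3 -m handwheel '[[0,0,0.286,-0.002,0.2,0,0],[0,0,0.286,-0.002,0.2,0,0],[0,0,0.286,-0.002,0.2,0,0],[0,0,0.286,-0.002,0.2,0,0]]'; python3 arc.py; python3 - <<'E'
from bench import grab_frame
import cv2
for n in("wrist","side"):
    c=grab_frame(n)["color"][:,:,::-1]
    if n=="side": c=cv2.resize(c[120:280,220:440],None,fx=3,fy=3)
    cv2.imwrite(f"pics/{n}3.png",c)
E
```

```text
time: 8.35
eef_pos: [0.6544, 0.0017, 0.0823]
orientation: [-3.131, 0.16, -0.001]
ft_force: [0.8, 5.7, 2.3]
finger_gap: -0.0001
t 8.35 a -0.093 yaw -0.102 rad 0.3009 z 0.0823 past hinge1 mm 36.5 F [0.8 5.7 2.3]
```

View pics/side3.png

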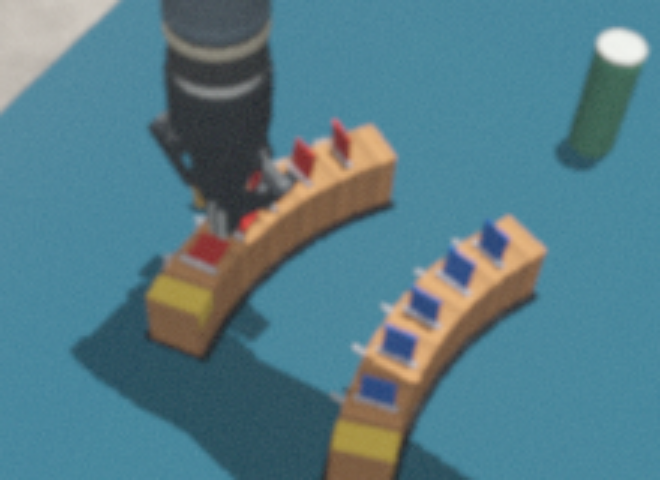

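View pics/wrist3.png

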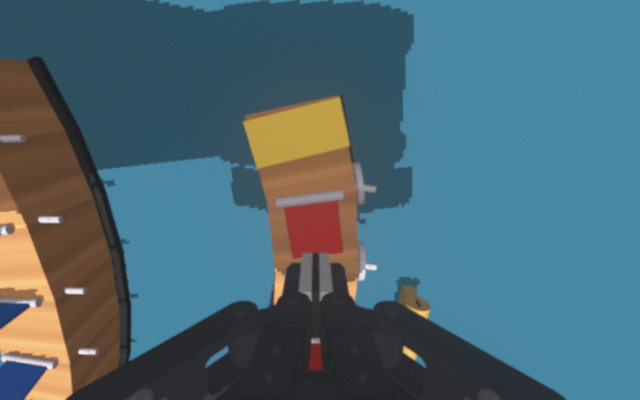

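Tab 1 is flat in both views and tab 2 is starting to fold. The force reads 5.7 N along the row, with about 2.5 mm of lag, so I ease up slightly and watch.

```bash
python3 -m handwheel '[[0,0,0,0,0,-0.02,0],[0,0,0,0,0,0,0]]'; python3 arc.py
python3 -m handwheel '[[0,0,0.143,-0.001,0.1,0,0],[0,0,0.143,-0.001,0.1,0,0]]'; python3 arc.py
python3 -m handwheel '[[0,0,0.143,-0.001,0.1,0,0],[0,0,0.143,-0.001,0.1,0,0]]'; python3 arc.py
```

```text
time: 8.65
eef_pos: [0.6541, -0.0012, 0.0827]
orientation: [3.136, -0.161, -0.0]
ft_force: [1.0, -0.7, 1.9]
finger_gap: 0.0
t 8.65 a -0.102 yaw -0.102 rad 0.3008 z 0.0827 past hinge1 mm 39.4 F [ 1.  -0.7  1.9]
time: 8.85
eef_pos: [0.6534, -0.0066, 0.0827]
orientation: [3.136, -0.192, -0.0]
ft_force: [1.0, 1.0, 1.0]
finger_gap: 0.0001
t 8.85 a -0.120 yaw -0.123 rad 0.3007 z 0.0827 past hinge1 mm 44.8 F [1. 1. 1.]
time: 9.05
eef_pos: [0.6524, -0.0129, 0.0826]
orientation: [3.133, -0.224, -0.001]
ft_force: [-0.1, 0.8, 0.8]
finger_gap: -0.0001
t 9.05 a -0.142 yaw -0.143 rad 0.3006 z 0.0826 past hinge1 mm 51.2 F [-0.1  0.8  0.8]
```

```bash
python3 -m handwheel '[[0,0,0.286,-0.002,0.2,0,0],[0,0,0.286,-0.002,0.2,0,0],[0,0,0.286,-0.002,0.2,0,0],[0,0,0.286,-0.002,0.2,0,0]]'; python3 arc.py
python3 -m handwheel '[[0,0,0.286,-0.002,0.2,0,0],[0,0,0.286,-0.002,0.2,0,0],[0,0,0.286,-0.002,0.2,0,0],[0,0,0.286,-0.002,0.2,0,0]]'; python3 arc.py
python3 - <<'E'
from bench import grab_frame
import cv2
cv2.imwrite("pics/wrist4.png",grab_frame("wrist")["color"][:,:,::-1])
E
```

```text
time: 9.45
eef_pos: [0.6483, -0.0356, 0.0828]
orientation: [-3.119, 0.35, -0.001]
ft_force: [1.3, 4.2, -0.9]
finger_gap: -0.0002
t 9.45 a -0.218 yaw -0.223 rad 0.3007 z 0.0828 past hinge1 mm 74.2 F [ 1.3  4.2 -0.9]
time: 9.85
eef_pos: [0.6416, -0.0603, 0.0826]
orientation: [3.104, -0.475, -0.001]
ft_force: [0.4, 0.5, 1.1]
finger_gap: 0.0001
t 9.85 a -0.303 yaw -0.304 rad 0.3005 z 0.0826 past hinge1 mm 99.7 F [0.4 0.5 1.1]
```

View pics/wrist4.png

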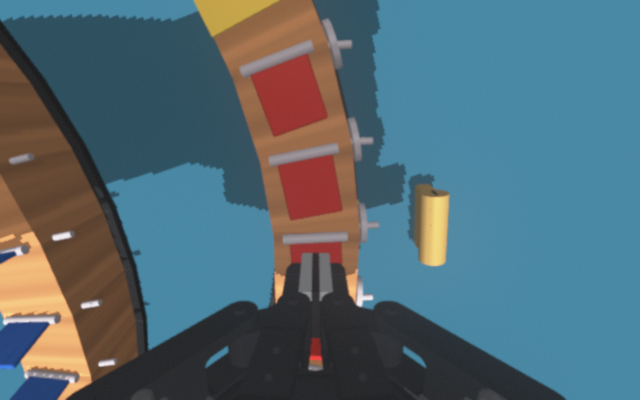

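Tabs 1 and 2 (at (288,95) and (310,185)) lie flat and tab 3 is under the fingers. The cylinder at (432,228) is untouched, so I carry on.

```bash
python3 -m handwheel '[[0,0,0.286,-0.002,0.2,0,0],[0,0,0.286,-0.002,0.2,0,0],[0,0,0.286,-0.002,0.2,0,0],[0,0,0.286,-0.002,0.2,0,0],[0,0,0.286,-0.002,0.2,0,0],[0,0,0.286,-0.002,0.2,0,0]]'; python3 arc.py
python3 -m handwheel '[[0,0,0.286,-0.002,0.2,0,0],[0,0,0.286,-0.002,0.2,0,0],[0,0,0.286,-0.002,0.2,0,0],[0,0,0.286,-0.002,0.2,0,0],[0,0,0.286,-0.002,0.2,0,0],[0,0,0.286,-0.002,0.2,0,0]]'; python3 arc.py
python3 -m handwheel '[[0,0,0.286,-0.002,0.2,0,0],[0,0,0.286,-0.002,0.2,0,0],[0,0,0.286,-0.002,0.2,0,0],[0,0,0.286,-0.002,0.2,0,0],[0,0,0.286,-0.002,0.2,0,0],[0,0,0.286,-0.002,0.2,0,0],[0,0,0,0,0,0,0]]'; python3 arc.py
```

```text
time: 10.5
eef_pos: [0.6291, -0.0937, 0.0829]
orientation: [3.07, -0.66, 0.0]
ft_force: [0.2, -0.2, 1.1]
finger_gap: 0.0002
t 10.50 a -0.422 yaw -0.423 rad 0.3007 z 0.0829 past hinge1 mm 135.4 F [ 0.2 -0.2  1.1]
time: 11.1
eef_pos: [0.6128, -0.125, 0.0832]
orientation: [-3.027, 0.842, -0.002]
ft_force: [1.0, 0.9, 1.1]
finger_gap: 0.0001
t 11.10 a -0.539 yaw -0.542 rad 0.3008 z 0.0832 past hinge1 mm 170.5 F [1.  0.9 1.1]
time: 11.8
eef_pos: [0.5916, -0.1552, 0.0826]
orientation: [2.97, -1.022, -0.001]
ft_force: [0.0, -0.1, -0.0]
finger_gap: 0.0
t 11.80 a -0.662 yaw -0.663 rad 0.3003 z 0.0826 past hinge1 mm 207.4 F [ 0.  -0.1 -0. ]
```

```bash
python3 -m handwheel '[[0,0,0,0,0.2,0,0],[0,0,0,0,0,-0.5,0],[0,0,0,0,0,-1,0],[0,0,0,0,0,-1,0],[0,0,0,0,0,-1,0],[0,0,0,0,0.5,-1,0],[0,0,0,0,1,-1,0],[0,0,0,0,1,0,0],[0,0,0,0,0,0,0],[0,0,0,0,0,0,0]]'; python3 rem.py; python3 - <<'E'
from h import *
from bench import grab_frame
import pickle
F={n:grab_frame(n) for n in("wrist","side","top")}
pickle.dump(F,open("f5.pkl","wb"))
cv2.imwrite("pics/wrist5.png",F["wrist"]["color"][:,:,::-1])
cv2.imwrite("pics/side5.png",cv2.resize(F["side"]["color"][120:380,220:480,::-1],None,fx=2.3,fy=2.3))
for n in F:
    f=F[n];P=cloud(f);h=hsv(f)
    red=((h[...,0]<6)|(h[...,0]>172))&(h[...,1]>130)&(np.abs(P[...,0]-.63)<.09)&(np.abs(P[...,1]+.05)<.2)&(P[...,2]<.11)
    nl,L,st,c=cv2.connectedComponentsWithStats(red.astype(np.uint8),connectivity=8)
    for i in range(1,nl):
        if st[i,4]>12: q=P[L==i]; print(n,st[i],q.mean(0).round(4),'z',np.percentile(q[:,2],[2,98]).round(4))
E
```

```text
time: 12.8
eef_pos: [0.5426, -0.2186, 0.2488]
orientation: [-2.97, 1.021, -0.003]
ft_force: [-0.9, 0.4, -0.4]
finger_gap: -0.0
t 12.8 p [ 0.5426 -0.2186  0.2488] x [ 0.789 -0.615  0.001] z [ 0.002 -0.    -1.   ] yaw -0.662 F [-0.86  0.43 -0.37] gap -0.0 q [-0.5   0.21  0.27  1.64  0.    1.74]
wrist [290   7  35  40 960] [ 0.6267 -0.0985  0.0643] z [0.0625 0.066 ]
wrist [299  60  31  34 857] [ 0.6061 -0.1351  0.0643] z [0.0626 0.0659]
side [334 165  11   9  62] [ 0.605  -0.1366  0.0654] z [0.0637 0.0671]
side [319 171  12   9  62] [ 0.6258 -0.1001  0.0653] z [0.0628 0.0675]
side [306 178  12  10  67] [ 0.6415 -0.061   0.0654] z [0.0628 0.0682]
side [294 187  12  10  68] [ 0.6511 -0.0203  0.0654] z [0.0628 0.0674]
side [284 198  12  10  71] [0.6554 0.0211 0.0652] z [0.0634 0.0672]
top [287 153  10  10  99] [0.6562 0.019  0.0648] z [0.0601 0.0687]
top [303 154  11  11 100] [ 0.6522 -0.0232  0.0649] z [0.0611 0.0696]
top [319 157  12  12 102] [ 0.6424 -0.0642  0.065 ] z [0.0603 0.0686]
top [334 163  12  13 102] [ 0.6268 -0.1029  0.0653] z [0.0612 0.0697]
top [348 171  13  13 103] [ 0.6058 -0.1398  0.0652] z [0.0623 0.0691]
```

View pics/wrist5.png

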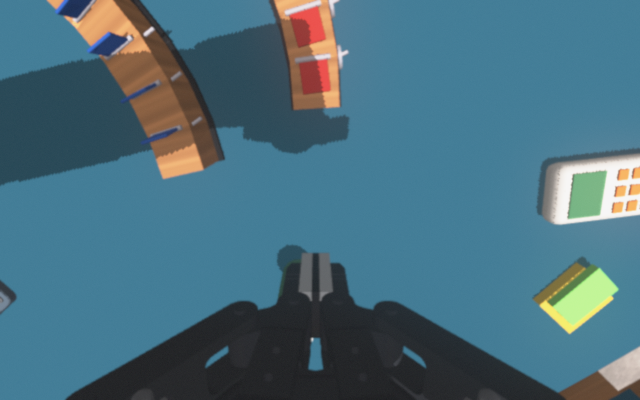

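View pics/side5.png

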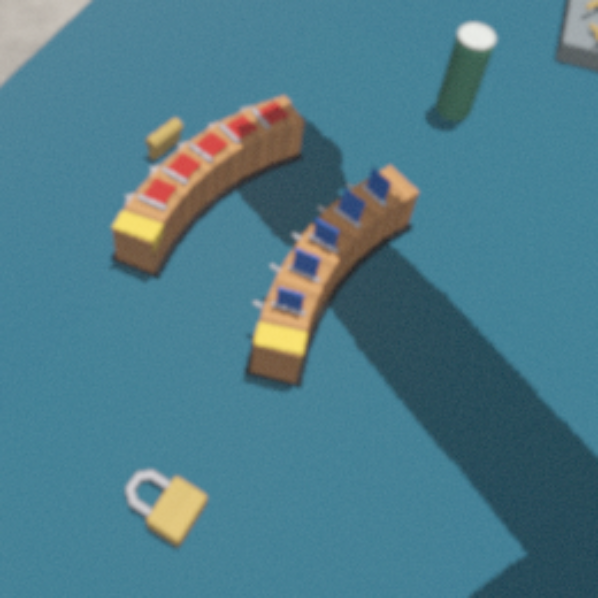

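All five red tabs are flat: their upper faces measure 0.064–0.065 m in the views that show them. The blue tabs still stand, the cylinder, padlock and tin look undisturbed, and the gripper is clear at z = 0.25 m.

```bash
python3 -c "
from bench import hand_in; print(hand_in())"
```

```text
the job is handed in; nothing more can be done
None
```

All five red tabs are folded flat, and the job was handed in at about 13 s of the 38 s allowed.

- **Method:** I found the rail in the top, side and wrist views. I touched the shut fingertips lightly on the yellow end to set the height. Then I swept along the 300 mm arc with the fingertips about 1 mm above the flat tabs, folding tabs 1 to 5 in order, and lifted away.
- **Last checks:**
  - The side and top views put the red tabs at 0.065 m, within about 1 mm of the expected 0.0645 m. The wrist view showed only tabs 4 and 5, at 0.064 m.
  - By eye, the blue tabs are still standing and the cylinder, padlock and tin look undisturbed; I did not re-measure them.
  - The gripper finished clear at z = 0.25 m, reading no contact force beyond noise.
- **What disagreed:**
  - The three views placed the rail up to about 8 mm apart along the row. I used a value between the top and wrist fits, which the wrist view's tab 1 position supported.
  - Pushing tabs 2 and 3 briefly gave 4–6 N along the row, with up to about 2.5 mm of lag. It cleared both times; I raised the tool slightly after the first.

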